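# Complete the pinwheel layer of cartons on the display pallet

### The arm

A 6-joint arm with a two-finger parallel gripper is mounted at the origin on the work surface. World frame = base frame: x ahead of the robot, y to its left, z up, the work surface at z = 0. Lengths are in m, angles in rad, forces in N, time in s.
With the tool pointing down it reaches from about 0.425 to 0.95 m from the base axis. Payload 3.5 kg.
Tool frame: the origin (TCP) lies midway between the tips of the shut fingers; the grasp point (between the pads) lies 19 mm behind it (ctrl.pinch_z is the distance from the TCP to the grasp point, in m); z points along the fingers, y is the line along which they close (so a half turn about z gives the same grasp; the last joint's range is limited). The gripper opens to 85 mm and grips with 20 to 120 N. Pads are 22 mm wide; open, the fingers measure 114 mm over their backs; the gripper's body (76 mm by 85 mm) begins 54 mm behind the grasp point. The pads swing forward as they close: fully open they stand 13 mm farther back than shut.
Start: joints at [-1.411, 0.286, 1.577, -0, 1.279, -0.15], TCP at [0.206, -0.643, 0.231] pointing down, gripper open.
Joint ranges: [-2.77, 2.77], [-0.9, 2.22], [0.21, 2.48], [-1.53, 4.67], [0.24, 2.81], [-2.84, 2.84]. Speed limits (rad/s): [2.79, 2.79, 3.14, 3.14, 3.14, 3.14].

### API

Orientations are given as a unit quaternion [x, y, z, w].
In Python, from plant import get_state, viewer, sign_off, ctrl gives the robot as it stands. The module is installed in compiled form; this text tells all that it offers.
- The arm moves only by the shell command python3 -m handwheel 'ROWS' [FORCE]. ROWS is JSON, a list that holds one entry, the list of rows, each a list of 5 numbers: the finger opening in m, from 0 to 0.0854, then the shift along the tool's x, y, z in m, then the turn about the tool's z in degrees. In form: [[[claw, x, y, z, spin], ...]]. A call has 1 to 12 rows; each row shifts and turns the commanded pose from where the row before left it, along the tool's axes as they then stand; what a row does not reach is not made up. A row lasts 1/12 s, in which the tool goes at most 41.7 mm and 7.16 degrees, less where a joint would pass 70% of its speed; a pose out of reach is approached as far as the arm can. A call is refused whole if a number of a shift passes 0.0417 or a number of a turn 7.16, either way. A call with a gripper value outside its range is refused whole. The fingers move at their own pace and stop on an object; FORCE is the grip in N (left out, the last holds). Time passes only in rows, so rows that do not move let the fingers close. It gives the time, the measured TCP pose, the force, the opening and the grip force at its end, in the units of the state.
- get_state(): the state, without advancing time (a new reading comes with each control period).
- viewer.read_camera(name): name is "side" or "top"; returns the picture (384x512x3 uint8, blue, green, red); there is no depth.
- viewer.camera_params(name): a dict with "fov_y" (degrees; the focal length in pixels is half the picture's height over the tangent of half this angle, whatever the lens; pixels are square), "cx", "cy" (the principal point, pixels), "k1" (the pictures are not rectified: a ray, as slopes to the right and down, at radius r is drawn at 1 + k1 r^2 times it, then the intrinsics apply), "xyz" and "attitude" of the camera in the world. Camera axes: x right, y up, looking along -z (the intrinsics and any distortion apply to the point x, -y, -z); pixel columns grow to the right and rows downward; lengths in m; the calibration is good to about 2 mm. A picture is of the moment at which its call begins. camera_params takes no time and is no camera call.
- sign_off(): hands the job in; it is judged then, once.
Trained networks look in the newest picture that a camera, given by its name, has taken for a name from the list of things; names that differ only in an ending like _2 or _b are one class to them, and where a whole thing is asked for, a point or a joint stands for the part that bears it (a point fixed in the world has none). Each returns a list of dicts, best first, with "confidence" (0 to 1); they miss things now and then, are a little off and sometimes report something else, mostly with a low value. They report only what shows in the picture. A call takes as long as a camera call. They do not tell look-alikes from the thing itself.
- viewer.look_for(camera, name): "extent" ([left, top, width, height] as shares, 0 to 1, of the picture: columns of its width, rows of its height, round what is visible of it).
- viewer.outline_of(camera, name): "mask" (384x512 bool, what is visible of it) and "extent" ([left, top, width, height] as shares, 0 to 1, of the picture: columns of its width, rows of its height, round what is visible of it).
- viewer.pinpoint(camera, name): "xy" ([column, row] as shares, 0 to 1, of the picture: columns of its width, rows of its height: a listed point, or the origin of a listed thing).
The state is a dict: "time": time; "qpos": joint angles; "dq": joint speeds; "joint_efforts": joint torques, N m; "eef_pos": TCP position; "tcp_rot": TCP orientation; "contact_force": force on the tool from outside, world axes, zero at the start; "wrist_torque": the same for the moment, N m; "opening": opening from 0.0 (shut) to 1.0 (fully open); "finger_force": force on a finger pad.
Only numpy, scipy, OpenCV 4.12 (cv2) and the standard library are available. Lean on these libraries where they do the work, as an engineer would, in place of code of your own. Each camera call takes 0.05 s, during which the arm holds its last target. There are 200 camera calls.

### The job

The small display pallet carries two of the four cartons of its bottom layer. Take the two loose cartons of the same size from the table (not the shorter one, nor the wider, lower one) and lay them flat in the two free places, crosswise to the two already there, so that the four go round like a pinwheel with a square hole in the middle and about 8 mm of air between neighbours. The two cartons already laid must stay in their places.

Things in the scene. Friction and masses are not known exactly. Their poses are not given: they have to be found in the camera images.
- carton_a_c (a point): Closed brown cardboard carton, 160 x 50 x 55 mm high, about 0.3 kg, flat on the table, length crosswise to the robot's forward direction, give or take 20 degrees; goes in either free place. Point: its centre, 27.5 mm above its underside; x along its 160 mm length, y across its 50 mm width, z up.
- carton_b_c (a point): Closed brown cardboard carton, 160 x 50 x 55 mm high, about 0.3 kg, flat on the table, length crosswise to the robot's forward direction, give or take 20 degrees; goes in either free place. Point: its centre, 27.5 mm above its underside; x along its 160 mm length, y across its 50 mm width, z up. Not wanted: a shorter carton nearby (105 x 50 x 55) and a wider, lower one (130 x 80 x 40).
- laid_a_c (a point): Closed brown cardboard carton, 160 x 50 x 55 mm high, about 0.3 kg, not fastened, already in its place on the pallet (pallet frame x -29, y -84 mm, length along pallet x). Point: its centre, 27.5 mm above its underside; x along its 160 mm length, y across its 50 mm width, z up.
- laid_b_c (a point): Closed brown cardboard carton, 160 x 50 x 55 mm high, about 0.3 kg, not fastened, already in its place on the pallet (pallet frame x +29, y +84 mm, length along pallet x). Point: its centre, 27.5 mm above its underside; x along its 160 mm length, y across its 50 mm width, z up.
- pallet: Fixed pallet of pale boards, 240 x 240 mm, top 36 mm above the table. Origin: centre of its underside; z up, x along the laid cartons. The finished pinwheel is 218 mm square, centred, its hole 118 mm square. Centres of the free places: (x +84, y -29) and (x -84, y +29) mm, carton length along pallet y, carton centre 63.5 mm above the table. Gripped at its middle, one finger stands in the hole.
Not all that is in view belongs to the job. What is shaped like the part that bears laid_a_c but blue or yellow is not meant.

How it is judged:
By the outcome, as a careful person would: the job done as asked, in the order asked, and still so for the second after the job is handed in, with the robot touching nothing.
It also fails if it takes over 58 s, if anything falls off the work surface, if the arm or the gripper's body presses on something with over 40 N, if the wrist force passes 120 N, or if a joint passes its speed limit or range.

## Working session

There is one attempt and no reset: what is moved stays moved. The work goes in short steps, Python scripts to look and compute and a shell command to move; the robot and the scene stay as the last step left them, time stands still between calls to the robot, and variables do not carry over. Pictures are saved under pics/ and viewed, at most 10 in all, crops included, and the job is handed in when it is done.

```bash
mkdir -p pics; ls; python3 - <<'E'
from plant import get_state, viewer, ctrl
import cv2
s=get_state();print(s, ctrl.pinch_z)
for c in("top","side"):
    im=viewer.read_camera(c);cv2.imwrite(f"pics/{c}0.png",im)
    print(c,viewer.camera_params(c))
    for n in("carton_a_c","pallet"):
        for d in viewer.outline_of(c,n):print(n,round(d["confidence"],2),[round(a*b) for a,b in zip(d["extent"],(512,384,512,384))])
E
```

```text
pics
{'time': 0.0, 'qpos': array([-1.41100236e+00,  2.87169506e-01,  1.57816851e+00,  1.22227395e-05,
        1.27859119e+00, -1.49992071e-01]), 'dq': array([ 6.95701183e-06,  4.65326206e-04, -2.33493562e-03, -7.20809719e-04,
       -6.91674096e-04, -1.07694575e-03]), 'joint_efforts': array([-6.42379496e-05, -4.05979300e+01, -2.92626107e+01, -1.56325918e-04,
        5.81531858e-03, -8.50330537e-06]), 'eef_pos': array([ 0.20570841, -0.64220794,  0.22994921]), 'tcp_rot': array([ 9.88027639e-01,  1.54272548e-01,  1.24531568e-07, -1.16829405e-03]), 'contact_force': array([ 0.62651413, -0.61523447, -1.2561711 ]), 'wrist_torque': array([ 0.07450798,  0.01621201, -0.05033576]), 'finger_force': 0.0, 'opening': 1.0001589264555775} 0.0187
top {'fov_y': 47.48783768133542, 'cx': 260.4237036342982, 'cy': 191.7743574655622, 'k1': -0.08763776157993707, 'xyz': array([0.28877105, 0.00166758, 1.01758892]), 'attitude': array([-0.0433737 ,  0.04476688,  0.71564922, -0.69567294])}
carton_a_c 0.68 [366, 158, 78, 27]
carton_a_c 0.38 [108, 115, 34, 72]
pallet 0.82 [116, 110, 105, 112]
side {'fov_y': 43.57159122337913, 'cx': 244.01124868654728, 'cy': 189.4717951270253, 'k1': -0.04904624982514487, 'xyz': array([0.37756578, 0.97820006, 0.69018915]), 'attitude': array([-0.01935803,  0.47288356,  0.88079129, -0.01459839])}
carton_a_c 0.8 [235, 115, 19, 37]
pallet 0.7 [148, 213, 133, 92]
```

View pics/top0.png

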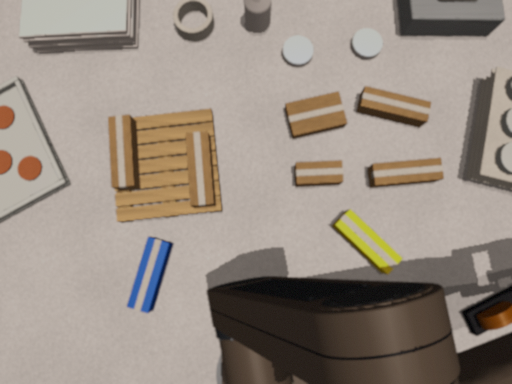

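View pics/side0.png

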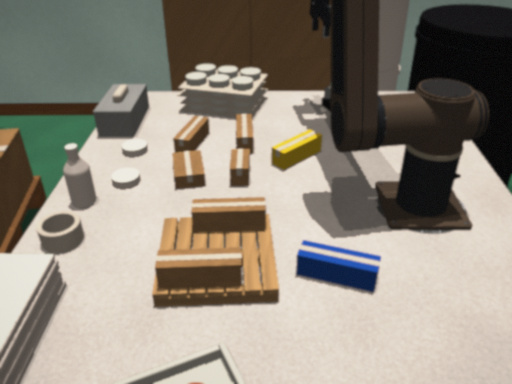

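In the top view, these could be taken for the wanted cartons:
- Long carton at (395,106).
- Long carton at (406,172).
- Short carton at (319,173): unwanted.
- Wide, low carton at (315,114): unwanted.
- Yellow look-alike at (367,240) and blue at (150,273).
- The laid cartons at (122,152) and (200,168).

I choose the two long ones. The pallet is at (165,165). Next I'll measure by fitting silhouettes.

```bash
cat > h.py <<'E'
import numpy as np, cv2
from scipy.spatial.transform import Rotation as R
from scipy.optimize import minimize
from plant import viewer
P={c:viewer.camera_params(c) for c in("top","side")}
def proj(c,X):
    p=P[c];X=np.atleast_2d(X);f=192/np.tan(np.radians(p["fov_y"]/2))
    q=R.from_quat(p["attitude"]).inv().apply(X-p["xyz"])
    s=np.c_[q[:,0]/-q[:,2],-q[:,1]/-q[:,2]];r2=(s**2).sum(1,keepdims=True)
    return s*(1+p["k1"]*r2)*f+[p["cx"],p["cy"]]
def box(x,y,a,L,W,z0,z1):
    c,s=np.cos(a),np.sin(a)
    return np.array([[x+c*u-s*v,y+s*u+c*v,z] for u in(-L/2,L/2) for v in(-W/2,W/2) for z in(z0,z1)])
def render(c,boxes):
    m=np.zeros((384*4,512*4),np.uint8)
    for b in boxes:
        h=cv2.convexHull(((proj(c,b)+.5)*4*16).astype(np.int32))
        cv2.fillConvexPoly(m,h,255,shift=4)
    return cv2.resize(m,(512,384),interpolation=cv2.INTER_AREA)/255.
def pal(p):
    x,y,a=p;c,s=np.cos(a),np.sin(a);t=lambda u,v:(x+c*u-s*v,y+s*u+c*v)
    return [box(x,y,a,.24,.24,0,.036),box(*t(-.029,-.084),a,.16,.05,.036,.091),box(*t(.029,.084),a,.16,.05,.036,.091)]
def brown(im):
    h=cv2.cvtColor(im,cv2.COLOR_BGR2HSV)
    return ((h[...,0]>=7)&(h[...,0]<22)&(h[...,1]>75)).astype(np.uint8)
def component(im,uv,hull):
    b=cv2.morphologyEx(brown(im),cv2.MORPH_CLOSE,np.ones((9,9)) if not hull else np.ones((7,7)))
    n,l=cv2.connectedComponents(b);k=l[int(uv[1]),int(uv[0])]
    if k==0:
        w=l[int(uv[1])-6:int(uv[1])+7,int(uv[0])-6:int(uv[0])+7];w=w[w>0];k=np.bincount(w).argmax()
    m=((l==k)*255).astype(np.uint8)
    if hull:
        raw=m*brown(im);pts=cv2.findNonZero(raw);m=np.zeros_like(m);cv2.fillConvexPoly(m,cv2.convexHull(pts),255)
    return m/255.
def fit(masks,model,p0):
    g=lambda m:cv2.GaussianBlur(m,(0,0),1.5)
    T={c:g(m) for c,m in masks.items()}
    f=lambda p:sum(((g(render(c,model(p)))-T[c])**2).sum() for c in T)
    sp=np.array(p0)+np.vstack([np.zeros(3),np.diag([.02,.02,.15])])
    r=minimize(f,p0,method="Nelder-Mead",options=dict(initial_simplex=sp,xatol=1e-4,fatol=1e-3,maxiter=250))
    return r.x,r.fun
def ground(c,uv,z,g=(.45,0)):
    from scipy.optimize import fsolve
    return fsolve(lambda q:(proj(c,[q[0],q[1],z])-uv)[0],g)
def carton(z0=0,L=.16):return lambda p:[box(*p,L,.05,z0,z0+.055)]
E
cat > m.py <<'E'
from h import *
im={c:viewer.read_camera(c) for c in P}
v=im["top"].copy();
for n,L,uv,su in (("A",.16,(395,106),(190,133)),("B",.16,(406,172),(244,131)),("short",.105,(319,173),(240,166)),("PAL",0,(165,165),(215,250))):
    k={"top":uv,"side":su}
    M={c:component(im[c],k[c],n!="PAL") for c in k}
    g=ground("top",uv,.05)
    for cs in(("top",),("side",),("top","side")):
        p,e=fit({c:M[c] for c in cs},pal if n=="PAL" else carton(L=L),[*g,0 if n=="PAL" else 1.57])
        print(n,cs,p[:2].round(4),np.degrees(p[2]).round(1),round(e,1))
    for b in (pal(p) if n=="PAL" else carton(L=L)(p)):
        cv2.polylines(v,[cv2.convexHull(proj("top",b).astype(np.int32))],1,(0,255,0),1)
cv2.imwrite("pics/fit.png",cv2.resize(v[70:240,90:470],(800,358)))
E
python3 m.py
```

```text
A ('top',) [ 0.6084 -0.3211] 74.9 22.3
A ('side',) [ 0.5903 -0.1675] 84.3 760.8
A ('top', 'side') [ 0.6078 -0.3189] 75.7 1041.6
B ('top',) [ 0.4491 -0.3373] 94.1 17.1
B ('side',) [ 0.4512 -0.1843] 89.3 395.2
B ('top', 'side') [ 0.45   -0.3363] 92.5 620.6
short ('top',) [ 0.436  -0.1339] 110.4 523.1
short ('side',) [ 0.4517 -0.168 ] 88.4 562.1
short ('top', 'side') [ 0.4487 -0.1362] 90.6 1186.6
PAL ('top',) [0.484  0.2175] 4.6 67.7
PAL ('side',) [0.4835 0.2164] 4.9 53.5
PAL ('top', 'side') [0.4836 0.2172] 4.8 126.4
```

View pics/fit.png

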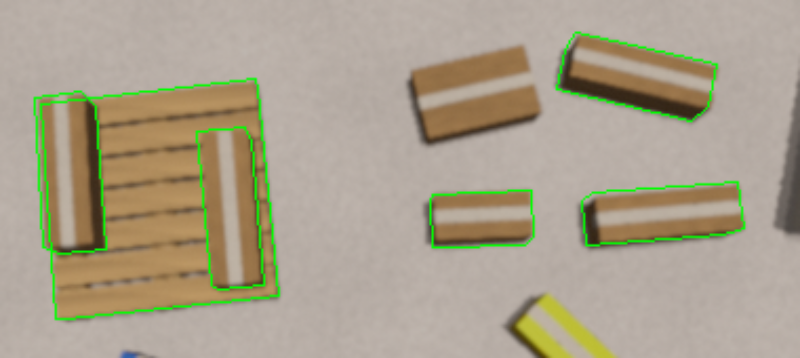

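The crop confirms it: both chosen cartons, at (637,75) and (664,213) in the crop, match the 160 mm outline. The shorter one, at (482,218), and the wider one, at (475,92), do not. The pallet fit agrees between the two cameras. I start with carton A by turning the tool.

```bash
cat > d.py <<'E'
import sys,numpy as np
from scipy.spatial.transform import Rotation as R
from plant import get_state
x,y,z,psi=map(float,sys.argv[1:5]);s=get_state();r=R.from_quat(s["tcp_rot"]);m=r.as_matrix()
cur=np.degrees(np.arctan2(m[1,1],m[0,1]))
f=R.from_euler("x",180,degrees=True)
t=np.radians(psi);yv=np.array([np.cos(t),np.sin(t),0]);zv=np.array([0,0,-1.]);T=np.c_[np.cross(yv,zv),yv,zv]
d=np.array([x,y,z])-s["eef_pos"]
print("t",round(s["time"],2),"psi",cur.round(2),"spin needed",round(cur-psi,2),"tilt",(m[:,2]).round(4),"\nshift now axes mm",(m.T@d*1e3).round(1),"after spin",(T.T@d*1e3).round(1),"open",round(s["opening"],3),"F",s["contact_force"].round(1),"grip",s["finger_force"])
E
python3 -m handwheel '[[[0.085,0,0,0,-7.1],[0.085,0,0,0,-7.1],[0.085,0,0,0,-7.1],[0.085,0,0,0,-7.1],[0.085,0,0,0,-7.1],[0.085,0,0,0,-7.1],[0.085,0,0,0,-7.1],[0.085,0,0,0,-7.1]]]' 60; python3 d.py 0.608 -0.32 0.15 -15
```

```text
time: 1.07
eef_pos: [0.2058, -0.6428, 0.2313]
tcp_rot: [0.794, 0.608, -0.0, -0.0]
contact_force: [-0.4, -0.7, -0.1]
opening: 0.995
finger_force: 0.0
t 1.07 psi -15.1 spin needed -0.1 tilt [-0. -0. -1.] 
shift now axes mm [416.5 304.2  81.3] after spin [415.9 304.9  81.3] open 0.995 F [-0.4 -0.7 -0.1] grip 0.0
```

```bash
cat > m2.py <<'E'
from h import *
im={c:viewer.read_camera(c) for c in P}
for n,p0 in(("A",[.608,-.321,1.307]),("B",[.449,-.337,1.642])):
    M={}
    for c in P:
        roi=cv2.dilate((render(c,carton()(p0))>.2).astype(np.uint8),np.ones((9,9)))*brown(im[c])
        roi=cv2.morphologyEx(roi,cv2.MORPH_OPEN,np.ones((2,2)))
        m=np.zeros((384,512),np.uint8);cv2.fillConvexPoly(m,cv2.convexHull(cv2.findNonZero(roi)),255);M[c]=m/255.
    for cs in(("top",),("side",),("top","side")):
        p,e=fit({c:M[c] for c in cs},carton(),p0);print(n,cs,p[:2].round(4),np.degrees(p[2]).round(1),round(e,1))
E
python3 m2.py
```

```text
A ('top',) [ 0.6057 -0.3237] 75.2 22.4
A ('side',) [ 0.6022 -0.2907] 78.7 54.9
A ('top', 'side') [ 0.605  -0.3218] 76.0 222.7
B ('top',) [ 0.4466 -0.3394] 94.1 17.3
B ('side',) [ 0.4492 -0.3139] 88.9 24.4
B ('top', 'side') [ 0.4472 -0.3379] 92.6 130.4
```

```bash
python3 - <<'E'
from h import *
im=cv2.imread("pics/side0.png");b=brown(im)
S=5;v=cv2.resize(im[100:200,160:280],None,fx=S,fy=S);
w=cv2.resize(b[100:200,160:280]*255,None,fx=S,fy=S,interpolation=0)
v[...,2]=np.maximum(v[...,2],w//3)
for p in([.608,-.321,1.307],[.449,-.337,1.642]):
    h=cv2.convexHull(((proj("side",carton()(p))+.5-[160,100])*S).astype(np.int32));cv2.polylines(v,[h],1,(0,255,0),1)
cv2.imwrite("pics/sc.png",v)
E
```

```text
Traceback (most recent call last):
  File "h.py", line 8, in proj
    q=R.from_quat(p["attitude"]).inv().apply(X-p["xyz"])
  File "scipy/spatial/transform/_rotation.pyx", line 2580, in scipy.spatial.transform._rotation.Rotation.apply
ValueError: Expected input of shape (3,) or (P, 3), got (1, 8, 3).
```

```bash
python3 - <<'E'
from h import *
im=cv2.imread("pics/side0.png");b=brown(im)
S=5;v=cv2.resize(im[100:200,160:280],None,fx=S,fy=S);
w=cv2.resize(b[100:200,160:280]*255,None,fx=S,fy=S,interpolation=0)
v[...,2]=np.maximum(v[...,2],w//3*2)
for p in([.608,-.321,1.307],[.449,-.337,1.642]):
    h=cv2.convexHull(((proj("side",carton()(p)[0])+.5-[160,100])*S).astype(np.int32));cv2.polylines(v,[h],1,(0,255,0),1)
cv2.imwrite("pics/sc.png",v)
E
```

```text
(no output)
```

View pics/sc.png

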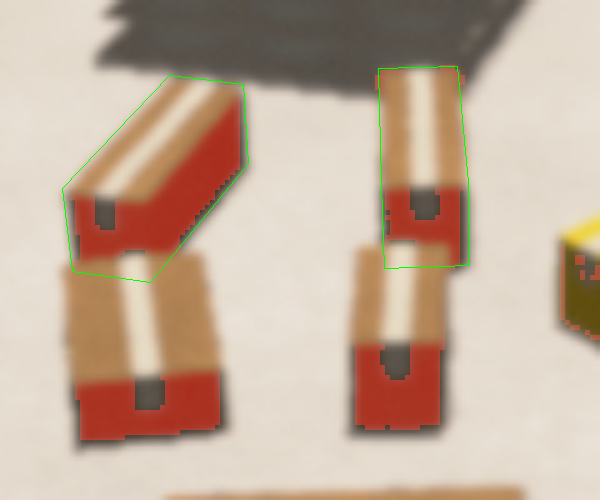

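The side crop shows both projected outlines sitting on the long cartons, near (195,145) and (244,135) in the full picture. The top fit holds, so I move over A.

```bash
python3 -m handwheel '[[[0.085,0.032,0.0234,0.005,0],[0.085,0.032,0.0234,0.005,0],[0.085,0.032,0.0234,0.005,0],[0.085,0.032,0.0234,0.005,0],[0.085,0.032,0.0234,0.005,0],[0.085,0.032,0.0234,0.005,0],[0.085,0.032,0.0234,0.005,0],[0.085,0.032,0.0234,0.005,0],[0.085,0.032,0.0234,0.005,0],[0.085,0.032,0.0234,0.005,0],[0.085,0.032,0.0234,0.005,0],[0.085,0.032,0.0234,0.005,0]]]' >/dev/null; python3 -m handwheel '[[[0.085,0,0,0,0]]]'>/dev/null; python3 d.py 0.607 -0.321 0.012 -15
```

```text
t 2.25 psi -15.31 spin needed -0.31 tilt [ 9.e-04  3.e-03 -1.e+00] 
shift now axes mm [ 26.1  17.7 158.1] after spin [ 26.5  17.9 158. ] open 0.998 F [-0.7 -0.2 -0.4] grip 0.0
```

```bash
python3 -m handwheel '[[[0.085,0.013,0.009,0.01,-0.3],[0.085,0.013,0.009,0.01,0],[0.085,0,0,0.018,0],[0.085,0,0,0.02,0],[0.085,0,0,0.02,0],[0.085,0,0,0,0],[0.085,0,0,0,0],[0.085,0,0,0,0]]]' >/dev/null; python3 d.py 0.607 -0.321 0.012 -15
```

```text
t 2.92 psi -15.23 spin needed -0.23 tilt [ 7.e-04 -5.e-04 -1.e+00] 
shift now axes mm [ 7.5  1.8 81.9] after spin [ 7.5  1.9 81.9] open 0.996 F [-0.7 -0.3  0.7] grip 0.0
```

```bash
python3 -m handwheel '[[[0.085,0.0075,0.002,0.004,-0.2],[0.085,0,0,0.013,0],[0.085,0,0,0.013,0],[0.085,0,0,0.013,0],[0.085,0,0,0.013,0],[0.085,0,0,0.013,0],[0.085,0,0,0.013,0],[0.085,0,0,0,0],[0.085,0,0,0,0]]]' >/dev/null; python3 d.py 0.607 -0.321 0.012 -15
```

```text
t 3.67 psi -14.96 spin needed 0.04 tilt [-0.0024  0.0018 -1.    ] 
shift now axes mm [-0.7  1.3 -2.5] after spin [-0.7  1.3 -2.5] open 0.999 F [0.1 0.5 0.1] grip 0.0
```

```bash
python3 -m handwheel '[[[0.07,0,0,0,0],[0.06,0,0,0,0],[0.05,0,0,0,0],[0.04,0,0,0,0],[0.04,0,0,0,0],[0.04,0,0,0,0],[0.04,0,0,0,0],[0.04,0,0,0,0]]]' 50; python3 -m handwheel '[[[0.04,0,0,-0.01,0],[0.04,0,0,-0.02,0],[0.04,0,0,-0.03,0],[0.04,0,0,-0.035,0],[0.04,0,0,-0.035,0],[0.04,0,0,-0.01,0],[0.04,0,0,0,0],[0.04,0,0,0,0]]]' ; python3 d.py 0.55 0.195 0.155 4.8
```

```text
time: 4.33
eef_pos: [0.6078, -0.3211, 0.0128]
tcp_rot: [0.793, 0.609, 0.0, 0.001]
contact_force: [1.1, -0.4, 5.1]
opening: 0.577
finger_force: 53.9
time: 5.0
eef_pos: [0.6059, -0.3198, 0.1495]
tcp_rot: [0.793, 0.609, -0.0, -0.001]
contact_force: [0.0, 0.5, -4.4]
opening: 0.578
finger_force: 53.4
t 5.0 psi -14.95 spin needed -19.75 tilt [-0.0022  0.0016 -1.    ] 
shift now axes mm [ 483.  -186.8   -4.6] after spin [517.7 -12.6  -5.5] open 0.578 F [ 0.   0.5 -4.4] grip 53.389742374420166
```

A is held. I spin and carry it to the far free place.

```bash
python3 -m handwheel '[[[0.04,0,0,0,-4],[0.04,0,0,0,-6],[0.04,0,0,0,-6],[0.04,0,0,0,-3.8]]]' >/dev/null; python3 -m handwheel '[[[0.04,0.02,0,0,0],[0.04,0.035,0,0,0],[0.04,0.04,0,0,0],[0.04,0.04,0,0,0],[0.04,0.04,0,0,0],[0.04,0.04,0,0,0],[0.04,0.04,0,0,0],[0.04,0.04,0,0,0],[0.04,0.04,0,0,0],[0.04,0.04,0,0,0],[0.04,0.04,0,0,0],[0.04,0.03,0,0,0]]]' >/dev/null; python3 -m handwheel '[[[0.04,0.02,0,0,0],[0.04,0.01,0,0,0],[0.04,0,0,0,0],[0.04,0,0,0,0],[0.04,0,0,0,0]]]' ; python3 d.py 0.5697 0.1953 0.12 4.8
```

```text
time: 6.75
eef_pos: [0.5663, 0.1515, 0.1499]
tcp_rot: [0.677, 0.736, -0.001, -0.001]
contact_force: [0.6, -1.3, -4.2]
opening: 0.581
finger_force: 53.1
t 6.75 psi 4.79 spin needed -0.01 tilt [-2.3e-03 -9.0e-04 -1.0e+00] 
shift now axes mm [43.4  7.1 29.9] after spin [43.4  7.1 29.9] open 0.581 F [ 0.6 -1.3 -4.2] grip 53.13752353191376
```

```bash
python3 -m handwheel '[[[0.04,0.015,0.003,0.005,0],[0.04,0.02,0.004,0.01,0],[0.04,0.0085,0,0.013,0],[0.04,0,0,0,0],[0.04,0,0,0,0],[0.04,0,0,0,0]]]' >/dev/null; python3 d.py 0.5697 0.1953 0.12 4.8
python3 - <<'E'
from h import *
im={c:viewer.read_camera(c) for c in P}
a=cv2.resize(im["top"][60:240,80:260],(400,400));b=cv2.resize(im["side"][130:310,120:300],(400,400))
cv2.imwrite("pics/hov.png",np.hstack([a,b]))
E
```

```text
t 7.25 psi 4.8 spin needed 0.0 tilt [-7.e-04 -8.e-04 -1.e+00] 
shift now axes mm [-0.2 -0.3  3. ] after spin [-0.2 -0.3  3. ] open 0.577 F [ 0.3 -1.1 -3.2] grip 53.05886507034302
```

View pics/hov.png

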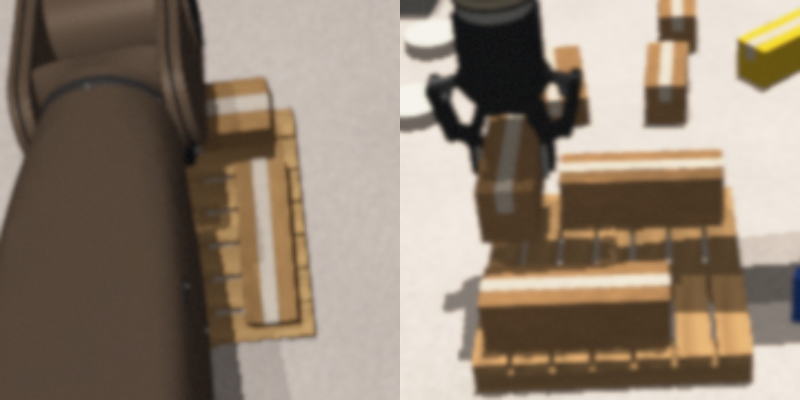

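The hover view shows the carton at the far place. Its right end in the top camera is near pixel (201,96), and its near-face bottom corners in the side camera are near (156,237) and (181,238). I compare these with the prediction.

```bash
python3 - <<'E'
from h import *
from plant import get_state
s=get_state();e=s["eef_pos"];z=e[2]-.0128
p=[e[0],e[1],np.radians(94.8)]
b=box(*p,.16,.05,z,z+.055)
im={c:viewer.read_camera(c) for c in P};o=[]
for c,(u,v) in(("top",(150,60)),("side",(130,170))):
    S=5;w=cv2.resize(im[c][v:v+80,u:u+80],None,fx=S,fy=S,interpolation=cv2.INTER_CUBIC)
    q=((proj(c,b)+.5-[u,v])*S)
    for i,j in((0,1),(2,3),(0,2),(1,3),(4,5),(6,7),(4,6),(5,7),(0,4),(1,5),(2,6),(3,7)):
        cv2.line(w,q[i].astype(int).tolist(),q[j].astype(int).tolist(),(0,255,0),1)
    for pb in pal([.4836,.2172,np.radians(4.8)])[1:]:
        cv2.polylines(w,[cv2.convexHull(((proj(c,pb)+.5-[u,v])*S).astype(np.int32))],1,(255,255,0),1)
    o.append(w)
cv2.imwrite("pics/hov2.png",np.hstack(o))
E
```

```text
(no output)
```

View pics/hov2.png

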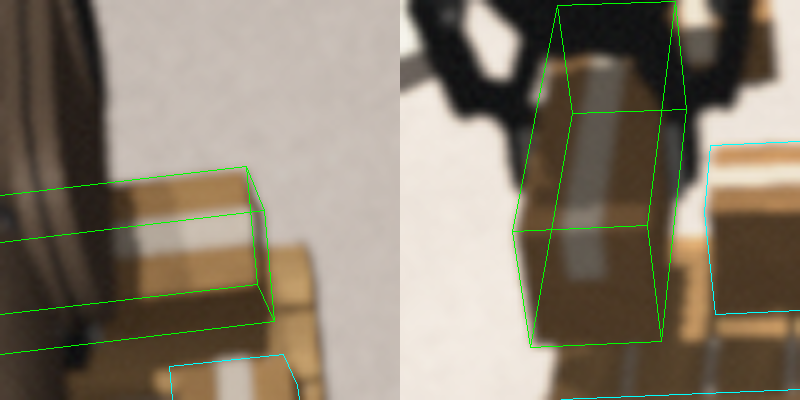

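Prediction and picture agree to about 1 px. The carton sits slightly toward -x and +y, so I add about 1 mm of correction and lower.

```bash
python3 -m handwheel '[[[0.04,-0.001,0.001,0.008,0],[0.04,0,0,0.012,0],[0.04,0,0,0.012,0],[0.04,0,0,0.012,0],[0.04,0,0,0.008,0],[0.04,0,0,0.006,0],[0.04,0,0,0,0],[0.04,0,0,0,0]]]' >/dev/null;python3 d.py 0.5707 0.1943 0.05 4.8
```

```text
t 8.12 psi 4.85 spin needed 0.05 tilt [-1.1e-03 -2.0e-04 -1.0e+00] 
shift now axes mm [-1.5 -0.2 14.6] after spin [-1.5 -0.2 14.6] open 0.574 F [-0.6  0.7 -3.2] grip 53.15686762332916
```

```bash
python3 -m handwheel '[[[0.04,-0.001,0,0.005,0],[0.04,0,0,0.004,0],[0.04,0,0,0.003,0],[0.04,0,0,0.002,0],[0.04,0,0,0,0],[0.04,0,0,0,0]]]' >/dev/null;python3 d.py 0.5707 0.1943 0.05 4.8
```

```text
t 8.62 psi 4.85 spin needed 0.05 tilt [-2.e-04 -0.e+00 -1.e+00] 
shift now axes mm [-0.5 -0.4  1.2] after spin [-0.5 -0.4  1.2] open 0.586 F [-0.6  0.1 -4. ] grip 53.158743381500244
```

```bash
python3 -m handwheel '[[[0.04,0,0,0.0015,0],[0.04,0,0,0.001,0],[0.04,0,0,0,0],[0.04,0,0,0,0]]]' ; python3 d.py 0.5707 0.1943 0.05 4.8
```

```text
time: 8.95
eef_pos: [0.5712, 0.1948, 0.0489]
tcp_rot: [0.677, 0.736, 0.0, 0.0]
contact_force: [0.9, -0.6, -3.4]
opening: 0.581
finger_force: 53.2
t 8.95 psi 4.85 spin needed 0.05 tilt [ 1.e-04 -0.e+00 -1.e+00] 
shift now axes mm [-0.5 -0.6 -1.1] after spin [-0.5 -0.6 -1.1] open 0.581 F [ 0.9 -0.6 -3.4] grip 53.229787945747375
```

```bash
python3 -m handwheel '[[[0.04,0,0,0.001,0],[0.04,0,0,0.001,0],[0.04,0,0,0,0]]]' | grep -E "pos|contact"; python3 -m handwheel '[[[0.05,0,0,0,0],[0.055,0,0,0,0],[0.065,0,0,0,0],[0.075,0,0,0,0],[0.08,0,0,0,0],[0.08,0,0,0,0],[0.08,0,0,0,0]]]'; python3 -m handwheel '[[[0.08,0,0,-0.01,0],[0.08,0,0,-0.02,0],[0.08,0,0,-0.03,0],[0.08,0,0,-0.03,0],[0.08,0,0,-0.03,0],[0.08,0,0,-0.01,0],[0.08,0,0,0,0]]]' >/dev/null;python3 d.py 0.4485 -0.337 0.18 4
```

```text
eef_pos: [0.5715, 0.1949, 0.0488]
contact_force: [-5.0, -0.6, 6.7]
time: 9.78
eef_pos: [0.5712, 0.1948, 0.0467]
tcp_rot: [0.677, 0.736, 0.0, 0.0]
contact_force: [0.3, -0.4, -0.6]
opening: 0.938
finger_force: 0.0
t 10.37 psi 4.86 spin needed 0.86 tilt [ 0.0086  0.0014 -1.    ] 
shift now axes mm [-5.198e+02 -1.697e+02 -1.000e-01] after spin [-522.3 -161.9    1.8] open 0.936 F [ 0.   0.3 -0.3] grip 0.0
```

```bash
python3 -m handwheel '[[[0.085,-0.03,-0.011,0,0],[0.085,-0.038,-0.012,0,0.8],[0.085,-0.039,-0.012,0,0],[0.085,-0.039,-0.012,0,0],[0.085,-0.039,-0.012,0,0],[0.085,-0.039,-0.012,0,0],[0.085,-0.039,-0.012,0,0],[0.085,-0.039,-0.012,0,0],[0.085,-0.039,-0.012,0,0],[0.085,-0.039,-0.012,0,0],[0.085,-0.039,-0.012,0,0],[0.085,-0.039,-0.012,0,0]]]' >/dev/null; python3 -m handwheel '[[[0.085,-0.035,-0.012,0.005,0],[0.085,-0.03,-0.01,0.01,0],[0.085,0,0,0.01,0],[0.085,0,0,0,0],[0.085,0,0,0,0],[0.085,0,0,0,0]]]' >/dev/null;python3 d.py 0.4485 -0.337 0.012 4
python3 - <<'E'
from h import *
im={c:viewer.read_camera(c) for c in P}
o=[]
S=4
pb=pal([.4836,.2172,np.radians(4.8)]);a=np.radians(4.8)
t=lambda u,v:(.4836+np.cos(a)*u-np.sin(a)*v,.2172+np.sin(a)*u+np.cos(a)*v)
bb=pb+[box(*t(.084,-.029),a,.05,.16,.036,.091),box(*t(-.084,.029),a,.05,.16,.036,.091)]
for c,(u,v) in(("top",(105,95)),("side",(145,185))):
    w=cv2.resize(im[c][v:v+135,u:u+(125 if c=="top" else 75+65)],None,fx=3,fy=3,interpolation=cv2.INTER_CUBIC)
    for b in bb[1:]:
        tp=b[1::2][[0,1,3,2]];q=((proj(c,tp)+.5-[u,v])*3)
        cv2.polylines(w,[(q*16).astype(np.int32)],1,(0,255,0),1,cv2.LINE_AA,4)
    o.append(w)
cv2.imwrite("pics/p1.png",np.hstack(o))
E
```

```text
t 11.87 psi 4.12 spin needed 0.12 tilt [-0.0012  0.0017 -1.    ] 
shift now axes mm [ -0.3   4.2 138.9] after spin [ -0.    4.1 138.9] open 0.996 F [ 0.1 -0.1  0.9] grip 0.0
```

View pics/p1.png

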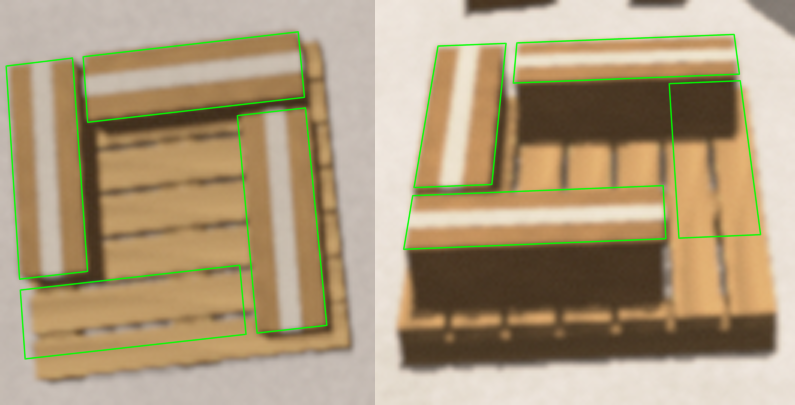

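Carton A's top face matches its target outline within about 1 px in both views, with its top-camera corners at about (133,114) and (205,106), and the laid cartons are unmoved. Now I grasp B.

```bash
python3 -m handwheel '[[[0.085,0,0.004,0.01,0],[0.085,0,0,0.02,0],[0.085,0,0,0.02,0],[0.085,0,0,0.02,0],[0.085,0,0,0.014,0],[0.085,0,0,0,0],[0.085,0,0,0,0]]]' >/dev/null;python3 d.py 0.4485 -0.337 0.014 4
```

```text
t 12.55 psi 4.11 spin needed 0.11 tilt [-0.0012  0.0014 -1.    ] 
shift now axes mm [ 0.3  0.1 53. ] after spin [ 0.4  0.1 53. ] open 0.992 F [-0.8 -0.3  0.2] grip 0.0
```

```bash
python3 -m handwheel '[[[0.085,0,0,0.01,0],[0.085,0,0,0.013,0],[0.085,0,0,0.013,0],[0.085,0,0,0.011,0],[0.085,0,0,0.006,0],[0.085,0,0,0,0],[0.085,0,0,0,0]]]' |grep -E "pos|force";python3 -m handwheel '[[[0.07,0,0,0,0],[0.06,0,0,0,0],[0.05,0,0,0,0],[0.04,0,0,0,0],[0.04,0,0,0,0],[0.04,0,0,0,0],[0.04,0,0,0,0],[0.04,0,0,0,0]]]' 50; python3 -m handwheel '[[[0.04,0,0,-0.01,0],[0.04,0,0,-0.02,0],[0.04,0,0,-0.03,0],[0.04,0,0,-0.035,0],[0.04,0,0,-0.035,0],[0.04,0,0,-0.01,0],[0.04,0,0,0,0],[0.04,0,0,0,0]]]' >/dev/null; python3 d.py 0.3985 0.2381 0.125 4.8
```

```text
eef_pos: [0.4482, -0.3382, 0.0141]
contact_force: [0.1, -0.8, 0.1]
finger_force: 0.0
time: 13.8
eef_pos: [0.4491, -0.3391, 0.0157]
tcp_rot: [0.682, 0.732, -0.0, 0.001]
contact_force: [0.9, -0.3, 5.3]
opening: 0.579
finger_force: 54.5
t 14.47 psi 4.05 spin needed -0.75 tilt [-0.0017  0.0017 -1.    ] 
shift now axes mm [577.7  -8.3  29.3] after spin [577.8  -0.8  28.2] open 0.579 F [-0.1  0.1 -4.2] grip 54.00534689426422
```

```bash
python3 -m handwheel '[[[0.04,0.015,0.015,0,-0.75],[0.04,0.03,0.016,0,0],[0.04,0.034,0.016,0,0],[0.04,0.034,0.016,0,0],[0.04,0.034,0.016,0,0],[0.04,0.034,0.011,0,0],[0.04,0.038,0,0,0],[0.04,0.038,0,0,0],[0.04,0.038,0,0,0],[0.04,0.038,0,0,0],[0.04,0.038,0,0,0],[0.04,0.03,0,0,0]]]' >/dev/null; python3 -m handwheel '[[[0.04,0.03,0,0,0],[0.04,0.03,-0.01,0,0],[0.04,0.03,-0.016,0,0],[0.04,0.03,-0.02,0,0],[0.04,0.025,-0.02,0,0],[0.04,0.02,-0.02,0,0],[0.04,0.01,-0.01,0,0],[0.04,0,0,0,0],[0.04,0,0,0,0],[0.04,0,0,0,0]]]' ; python3 d.py 0.3985 0.237 0.125 4.8
```

```text
time: 16.3
eef_pos: [0.3939, 0.2341, 0.1529]
tcp_rot: [0.677, 0.736, -0.002, -0.001]
contact_force: [-0.1, -0.7, -4.5]
opening: 0.578
finger_force: 53.7
t 16.3 psi 4.79 spin needed -0.01 tilt [-0.0031 -0.0015 -1.    ] 
shift now axes mm [ 2.5  4.9 27.8] after spin [ 2.5  4.8 27.9] open 0.578 F [-0.1 -0.7 -4.5] grip 53.71976673603058
```

```bash
python3 -m handwheel '[[[0.04,0.0025,0.005,0.01,0],[0.04,0,0,0.012,0],[0.04,0,0,0.006,0],[0.04,0,0,0,0],[0.04,0,0,0,0],[0.04,0,0,0,0]]]' >/dev/null; python3 d.py 0.3985 0.237 0.125 4.8
python3 - <<'E'
from h import *
from plant import get_state
s=get_state();e=s["eef_pos"];z=e[2]-.015
im={c:viewer.read_camera(c) for c in P};o=[]
b=box(e[0]-.001,e[1]+.0015,np.radians(94.8),.16,.05,z,z+.055)
for c,(u,v) in(("top",(85,150)),("side",(190,170))):
    S=4;w=cv2.resize(im[c][v:v+100,u:u+100],None,fx=S,fy=S,interpolation=cv2.INTER_CUBIC)
    q=((proj(c,b)+.5-[u,v])*S)
    for i,j in((0,1),(2,3),(0,2),(1,3),(4,5),(6,7),(4,6),(5,7),(0,4),(1,5),(2,6),(3,7)):
        cv2.line(w,q[i].astype(int).tolist(),q[j].astype(int).tolist(),(0,255,0),1)
    o.append(w)
cv2.imwrite("pics/hovB.png",np.hstack(o))
E
```

```text
t 16.8 psi 4.75 spin needed -0.05 tilt [ 4.e-04  1.e-04 -1.e+00] 
shift now axes mm [-0.4 -1.4  2.1] after spin [-0.4 -1.4  2.1] open 0.576 F [ 0.4  0.6 -3.7] grip 53.75098943710327
```

View pics/hovB.png

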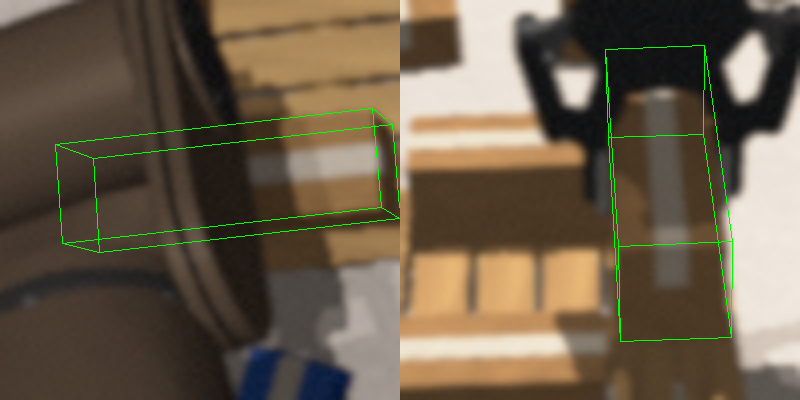

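The outline sits on the held carton in both views: its right end in the top camera is at about (180,190), and its near face in the side camera is at about (359,244). I lower it.

```bash
python3 -m handwheel '[[[0.04,0,-0.001,0.008,0],[0.04,0,0,0.012,0],[0.04,0,0,0.012,0],[0.04,0,0,0.012,0],[0.04,0,0,0.008,0],[0.04,0,0,0.005,0],[0.04,0,0,0,0],[0.04,0,0,0,0]]]' >/dev/null;python3 d.py 0.3985 0.237 0.0515 4.8
```

```text
t 17.57 psi 4.81 spin needed 0.01 tilt [ 0. -0. -1.] 
shift now axes mm [-0.7  0.  18.4] after spin [-0.7  0.  18.4] open 0.577 F [-0.3 -0.8 -3.6] grip 53.75045120716095
```

```bash
python3 -m handwheel '[[[0.04,0,0,0.006,0],[0.04,0,0,0.005,0],[0.04,0,0,0.004,0],[0.04,0,0,0.002,0],[0.04,0,0,0,0],[0.04,0,0,0,0]]]' >/dev/null;python3 d.py 0.3985 0.237 0.0515 4.8;  python3 -m handwheel '[[[0.04,0,0,0.0015,0],[0.04,0,0,0,0],[0.04,0,0,0,0]]]' | grep -E "pos|contact"
```

```text
t 18.07 psi 4.8 spin needed -0.0 tilt [-4.e-04 -1.e-04 -1.e+00] 
shift now axes mm [-0.6  0.2  1.2] after spin [-0.6  0.2  1.2] open 0.58 F [-0.6  0.  -3.8] grip 53.75253438949585
eef_pos: [0.3988, 0.2378, 0.0518]
contact_force: [0.5, 0.6, -2.7]
```

```bash
python3 -m handwheel '[[[0.04,0,0,0.001,0],[0.04,0,0,0,0]]]' | grep -E "pos|contact"; python3 -m handwheel '[[[0.04,0,0,0.001,0],[0.04,0,0,0,0]]]' | grep -E "pos|contact"
```

```text
eef_pos: [0.3989, 0.2379, 0.0517]
contact_force: [-2.5, -0.3, 5.5]
eef_pos: [0.3989, 0.2379, 0.0517]
contact_force: [-6.9, -1.7, 12.4]
```

Touched down. I release, go straight up, and clear the view.

```bash
python3 -m handwheel '[[[0.05,0,0,-0.001,0],[0.055,0,0,0,0],[0.065,0,0,0,0],[0.075,0,0,0,0],[0.08,0,0,0,0],[0.08,0,0,0,0],[0.08,0,0,0,0]]]'; python3 -m handwheel '[[[0.08,0,0,-0.01,0],[0.08,0,0,-0.02,0],[0.08,0,0,-0.03,0],[0.08,0,0,-0.03,0],[0.08,0,0,-0.03,0],[0.08,0,0,-0.01,0],[0.08,-0.02,0.02,0,0],[0.08,-0.03,0.02,0,0],[0.08,-0.035,0.02,0,0],[0.08,-0.035,0.02,0,0],[0.08,-0.035,0.015,0,0],[0.08,-0.035,0,0,0]]]' >/dev/null;python3 -m handwheel '[[[0.08,-0.035,0,0,0],[0.08,-0.035,0,0,0],[0.08,-0.035,0,0,0],[0.08,-0.035,0,0,0],[0.08,-0.035,0,0,0],[0.08,-0.03,0,0,0],[0.08,-0.02,0,0,0],[0.08,0,0,0,0],[0.08,0,0,0,0],[0.08,0,0,0,0]]]'
python3 - <<'E'
from h import *
im={c:viewer.read_camera(c) for c in P}
o=[];a=np.radians(4.8)
t=lambda u,v:(.4836+np.cos(a)*u-np.sin(a)*v,.2172+np.sin(a)*u+np.cos(a)*v)
bb=pal([.4836,.2172,a])+[box(*t(.084,-.029),a,.05,.16,.036,.091),box(*t(-.084,.029),a,.05,.16,.036,.091)]
for c,(u,v) in(("top",(105,95)),("side",(145,185))):
    w=cv2.resize(im[c][v:v+135,u:u+(125 if c=="top" else 140)],None,fx=3,fy=3,interpolation=cv2.INTER_CUBIC)
    for b in bb[1:]:
        q=((proj(c,b[1::2][[0,1,3,2]])+.5-[u,v])*3)
        cv2.polylines(w,[(q*16).astype(np.int32)],1,(0,255,0),1,cv2.LINE_AA,4)
    o.append(w)
cv2.imwrite("pics/p2.png",np.hstack(o))
E
```

```text
time: 19.23
eef_pos: [0.3983, 0.2376, 0.0502]
tcp_rot: [0.677, 0.736, -0.0, -0.0]
contact_force: [0.8, 0.3, -0.3]
opening: 0.94
finger_force: 0.0
time: 21.07
eef_pos: [0.5273, -0.1672, 0.1798]
tcp_rot: [0.677, 0.736, 0.0, -0.001]
contact_force: [0.8, 0.7, 0.4]
opening: 0.934
finger_force: 0.0
```

View pics/p2.png

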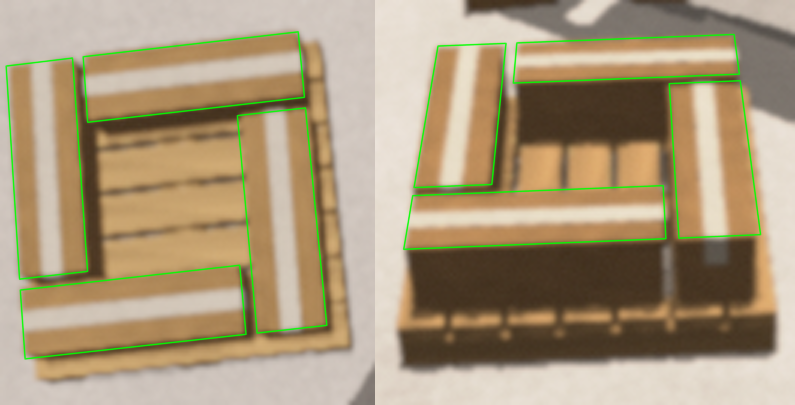

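The picture shows all four cartons on their target outlines within about 1 px. The gaps are even, the hole is square, and the laid cartons are unmoved. The arm is clear, so I hand the job in.

```bash
python3 -c "from plant import sign_off; print(sign_off())"
```

```text
the job is handed in; nothing more can be done
None
```

I laid both loose 160 mm cartons in the two free places and handed the job in at about 21 s. The last picture, before sign-off, shows the pinwheel complete within about 1 px (roughly 2 mm), the two laid cartons unmoved and the arm clear.

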